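# Uncover the wide sample well

## Robot

A 7-joint arm with a two-finger parallel gripper is mounted at the origin on a cart in front of the work surface, level with it; the furniture and walls round the work are solid. World frame = base frame: x ahead of the robot, y to its left, z up, the work surface at z = 0. Lengths are in m, angles in degrees, forces in N, time in s.
With the tool pointing down it reaches from about 0.425 to 0.975 m from the base axis. Payload 16.7 kg.
Tool frame: the origin (TCP) lies between the finger pads; the fingertips stand ahead of it and the grasp point (between the pads) lies 6 mm ahead of it (manip.finger_overhang is the z of the fingertips in the tool frame, in m); z points along the fingers, y is the line along which they close (so a half turn about z gives the same grasp; the last joint's range is limited). The gripper opens to 85 mm and grips with 20 to 120 N. Pads are 22 mm wide; open, the fingers measure 114 mm over their backs; the gripper's body (76 mm by 85 mm) begins 54 mm behind the grasp point. The pads swing forward as they close: fully open they stand 13 mm farther back than shut.
Start: joints at [-82.764, 24.414, 4.234, 92.017, -1.954, 63.644, -3.845], TCP at [0.184, 0.649, 0.256] pointing down, gripper open.
Joint ranges: [-163.25, 163.25], [-28.42, 122.38], [-70.27, 78.77], [12.13, 141.07], [-58.53, 238.53], [9.26, 117.41], [-156.51, 156.51]. Speed limits (degrees/s): [108.29, 108.29, 136.94, 136.94, 172.46, 172.46, 172.46].

## Interface

Orientations are given as [roll, pitch, yaw] about the fixed x, y, z axes, in that order (R = Rz(yaw) Ry(pitch) Rx(roll)).
In Python, from cell import telemetry, imaging, job, manip gives the robot as it stands.
- The arm moves only by the tool drive_tool, never from a script. Its argument "motion" is a list of rows, each an object with "slide": the shift along the tool's x, y, z in units of 25 mm (1.0 is 25 mm), a list of three; "twist": the turn, a rotation vector about the tool's x, y, z in units of 5 degrees (1.0 is 5 degrees), a list of three. A call has 1 to 5 rows; each row shifts and turns the commanded pose from where the row before left it, along the tool's axes as they then stand; what a row does not reach is not made up. A row lasts 1/10 s, in which the tool goes at most 50 mm and 8.59 degrees, less where a joint would pass 70% of its speed; a pose out of reach is approached as far as the arm can. A call is refused whole if a number of a shift passes 1 or a number of a turn 1, either way. A call with a gripper value outside its range is refused whole. "claw" is the opening, from 0 (shut) to 1 (fully open), set as the call begins (left out, the last holds). The fingers move at their own pace and stop on an object; "grip_force" is the grip in N (left out, the last holds). Time passes only in rows, so rows that do not move let the fingers close. It gives the time, the measured TCP pose, the force, the opening and the grip force at its end, in the units of the state.
- telemetry.sense(): the state, without advancing time (a new reading comes with each control period).
- imaging.get_image(name): name is "scene" or "top"; returns a dict with "frame" (480x640x3 uint8, red, green, blue), "z_map" (480x640 float32, m along the optical axis (not along the pixel's ray), 0 where there is no reading), "mtx" (3x3 intrinsics, pixels), "view" (4x4, takes a point from world to camera coordinates). Camera axes: x right, y down, z forward; pixel columns grow to the right and rows downward; lengths in m; the calibration is good to about 2 mm. A picture is of the moment at which its call begins.
- job.sign_off(): hands the job in; it is judged then, once.
The state is a dict: "clock": time; "q": joint angles; "joint_vel": joint speeds; "effort": joint torques, N m; "position": TCP position; "eef_rot": TCP orientation; "wrist_force": force on the tool from outside, world axes, zero at the start; "torque": the same for the moment, N m; "width": finger opening in m; "gripper_force": force on a finger pad.
Only numpy, scipy, OpenCV 4.12 (cv2) and the standard library are available. Lean on these libraries where they do the work, as an engineer would, in place of code of your own. Each camera call takes 0.05 s, during which the arm holds its last target. There are 200 camera calls.

## Task

Two small heating blocks stand on the worktop, each with a flat metal dust cover that swings sideways on a single pin over its sample well. Swing the larger round cover aside by its knob until the wide well under it is completely clear, and leave it there. Leave the smaller cover on the other block shut.

Things in the scene. Friction and masses are not known exactly. Their poses are not given: they have to be found in the camera images.
- wide_cover (a joint): Angle (rad) of the larger cover, a flat dark steel disc 62 mm across, 5 mm thick, its centre 56 mm from its pin. 0 = shut, over a 48 mm well; starts at 0 to 0.3, grows as it swings counter-clockwise seen from above, to a stop at 1.9; cannot go below 0. The well is completely clear from about 1.0 on. No spring: it stays where left; about 1 N at the knob moves it.
- wide_knob (a point): Centre of the top of the upright round black knob on the larger cover: 14 mm in diameter, 28 mm tall, 66 mm from the pin axis. Its top is 94 mm above the worktop, the disc's upper face under it 66 mm. It travels with the cover in a level circle about the pin.
- wide_pin (a point): Top of the upright pivot pin of the larger cover, 70 mm above the worktop: the centre of the knob's circle. It stands near one short edge of its heating block, a grey box 110 x 130 mm, 60 mm high, fixed to the worktop. The two blocks are alike but for cover and well; which one is on the left, and their yaw, vary.
- narrow_cover (a joint): Angle (rad) of the smaller cover, a disc 38 mm across on the other heating block, with the same knob and pin; 0 = shut, grows counter-clockwise seen from above; starts at 0 to 0.1. To be left shut.

How it is judged:
By the outcome, as a careful person would: the job done as asked, in the order asked, and still so for the second after the job is handed in, with the robot touching nothing.
It also fails if it takes over 32 s, if anything falls off the work surface, if the arm or the gripper's body presses on something with over 40 N, if the wrist force passes 120 N, or if a joint passes its speed limit or range.

## Working session

There is one attempt and no reset: what is moved stays moved. The work goes in short steps, Python scripts to look and compute and a tool call to move; the robot and the scene stay as the last step left them, time stands still between calls to the robot, and variables do not carry over. Pictures are saved under pics/ and viewed, at most 10 in all, crops included, and the job is handed in when it is done.

Besides the shell and the picture viewer there is one more tool, called after ">>>" in YAML: its name, and indented under it one key for each argument. drive_tool: Moves the arm, as the interface text tells. Its arguments: {"type":"object","properties":{"motion":{"type":"array"},"claw":{"type":"number"},"grip_force":{"type":"number"}},"required":["motion"]}

```bash
mkdir -p pics; python3 - <<'E'
from cell import telemetry, imaging, manip
import cv2,numpy as np
s=telemetry.sense();print(s['clock'],s['position'],s['eef_rot'],s['width'],manip.finger_overhang)
for n in ("top","scene"):
    d=imaging.get_image(n);np.savez(f'pics/{n}.npz',**d);cv2.imwrite(f'pics/{n}.png',d['frame'][:,:,::-1])
E
```

```text
0.0 [0.18373054 0.6491184  0.2556064 ] [-1.79925502e+02  3.63195659e-03  1.64196178e+02] 0.08493591637388637 0.025
```

View pics/top.png

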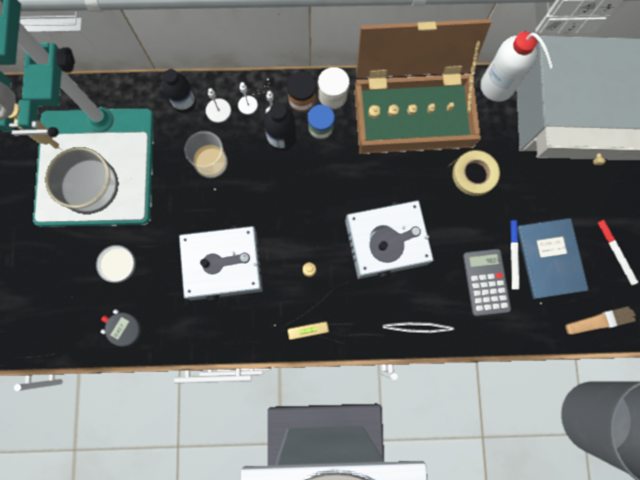

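View pics/scene.png

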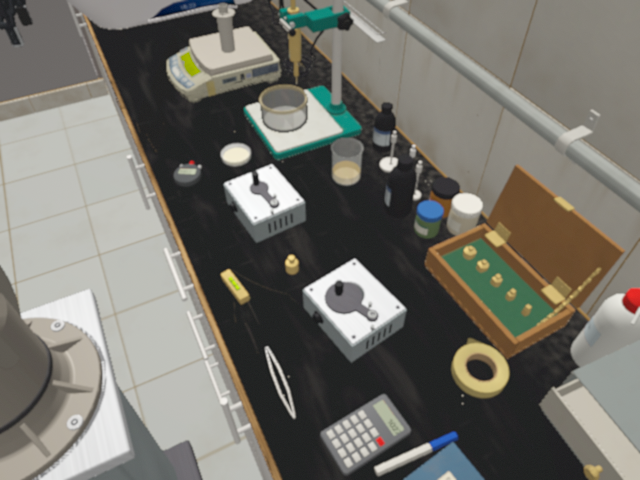

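The top view shows the wide cover on the right-hand block: pin about (416,231), knob about (380,243). The narrow cover is on the left block, with its pin at about (244,258). I'll refine these next.

```bash
cat > h.py <<'E'
import numpy as np
def back(d,u,v,z):
    K,T=d['mtx'],d['view'];R,t=T[:3,:3],T[:3,3]
    r=R.T@np.linalg.inv(K)@np.array([u,v,1.]);c=-R.T@t
    return c+r*(z-c[2])/r[2]
def proj(d,p):
    q=d['mtx']@(d['view'][:3,:3]@np.asarray(p)+d['view'][:3,3]);return q[:2]/q[2]
E
python3 - <<'E'
from h import *;import cv2
for n,(x,y,w,h) in {"top":(340,190,100,100),"scene":(295,250,120,120)}.items():
    d=dict(np.load(f'pics/{n}.npz'));print(n,-d['view'][:3,:3].T@d['view'][:3,3])
    c=cv2.resize(d['frame'][y:y+h,x:x+w,::-1],(400,400),interpolation=cv2.INTER_CUBIC)
    cv2.imwrite(f'pics/c_{n}.png',c)
    K,T=d['mtx'],d['view'];v,u=np.mgrid[y:y+h,x:x+w];z=d['z_map'][y:y+h,x:x+w]
    P=np.stack([(u-K[0,2])/K[0,0]*z,(v-K[1,2])/K[1,1]*z,z],-1)
    W=(P-T[:3,3])@T[:3,:3]
    m=(W[...,2]>.086)&(W[...,2]<.1)&(z>0)
    print('knob',m.sum(),W[m].mean(0),u[m].mean(),v[m].mean())
    m=(W[...,2]>.05)&(W[...,2]<.1)&(z>0);print('block',cv2.minAreaRect(W[m][:,:2].astype('f4')))
a=[cv2.imread(f'pics/c_{n}.png') for n in("top","scene")];cv2.imwrite('pics/c.png',np.hstack(a))
d=dict(np.load('pics/top.npz'))
print(back(d,416,231,.07),back(d,380,243,.094),back(d,244,258,.07))
E
```

```text
top [0.35213314 0.03025138 1.03119146]
knob 57 [ 0.51658385 -0.09073154  0.09268172] 382.70175438596493 244.859649122807
block ((0.5365265011787415, -0.10718194395303726), (0.11054297536611557, 0.130753293633461), 10.095337867736816)
scene [ 0.28467088 -0.50715614  0.73275484]
knob 68 [ 0.51735244 -0.09572216  0.09259686] 338.63235294117646 284.02941176470586
block ((0.5374143123626709, -0.11044469475746155), (0.11126365512609482, 0.13059335947036743), 9.756940841674805)
[ 0.5435477  -0.15268651  0.07      ] [ 0.51963891 -0.08616459  0.094     ] [0.50352727 0.14526654 0.07      ]
```

View pics/c.png

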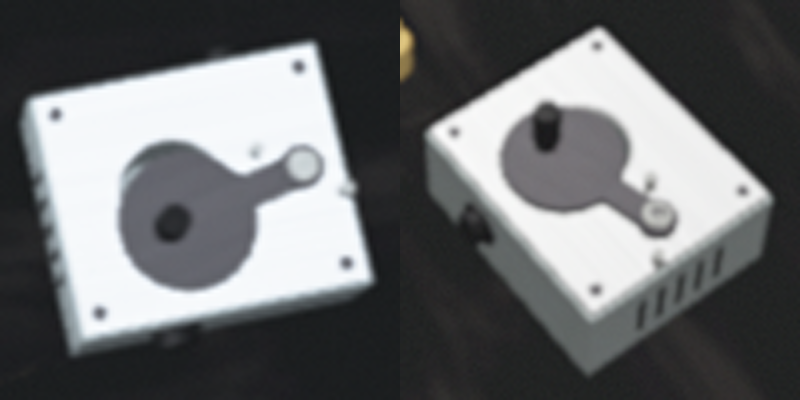

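The crop shows the knob leaning to the top-left of the disc, with the pin at crop (302,164). That gives knob (0.517,-0.093) and pin (0.5435,-0.152). The radius comes out at 65 mm against the stated 66, so the points agree. I'll start the transit at height, and its first leg heads for about (0.42,0.25).

>>> drive_tool:
  motion:
    - {"slide": [-0.9,-0.86,0],"twist": [0,0,0]}
    - {"slide": [-0.9,-0.86,0],"twist": [0,0,0]}
    - {"slide": [-0.9,-0.86,0],"twist": [0,0,0]}
    - {"slide": [-0.9,-0.86,0],"twist": [0,0,0]}
    - {"slide": [-0.9,-0.86,0],"twist": [0,0,0]}

```text
clock: 0.6
position: [0.2632, 0.5141, 0.256]
eef_rot: [-180.0, -0.0, 164.2]
wrist_force: [0.3, -0.7, -0.0]
width: 0.0854
gripper_force: 0.0
```

>>> drive_tool:
  motion:
    - {"slide": [-0.9,-0.86,0],"twist": [0,0,0]}
    - {"slide": [-0.9,-0.86,0],"twist": [0,0,0]}
    - {"slide": [-0.9,-0.86,0],"twist": [0,0,0]}
    - {"slide": [-0.9,-0.86,0],"twist": [0,0,0]}
    - {"slide": [-0.9,-0.86,0],"twist": [0,0,0]}

```text
clock: 1.1
position: [0.3422, 0.38, 0.2562]
eef_rot: [-180.0, -0.0, 164.2]
wrist_force: [0.5, -0.6, -0.3]
width: 0.0856
gripper_force: 0.0
```

>>> drive_tool:
  motion:
    - {"slide": [-0.9,-0.86,0],"twist": [0,0,0]}
    - {"slide": [-0.9,-0.86,0],"twist": [0,0,0]}
    - {"slide": [-0.9,-0.86,0],"twist": [0,0,0]}
    - {"slide": [-0.9,-0.86,0],"twist": [0,0,0]}
    - {"slide": [-0.9,-0.86,0],"twist": [0,0,0]}

```text
clock: 1.6
position: [0.4211, 0.2459, 0.2562]
eef_rot: [-180.0, -0.0, 164.2]
wrist_force: [1.0, 1.0, -0.4]
width: 0.0855
gripper_force: 0.0
```

>>> drive_tool:
  motion:
    - {"slide": [0,0,0],"twist": [0,0,1]}
    - {"slide": [0,0,0],"twist": [0,0,1]}
    - {"slide": [0,0,0],"twist": [0,0,1]}
    - {"slide": [0,0,0],"twist": [0,0,1]}
    - {"slide": [0,0,0],"twist": [0,0,1]}

```text
clock: 2.1
position: [0.4206, 0.2471, 0.2561]
eef_rot: [-180.0, -0.0, 139.0]
wrist_force: [-0.1, 0.1, 0.4]
width: 0.0853
gripper_force: 0.0
```

>>> drive_tool:
  motion:
    - {"slide": [0,0,0],"twist": [0,0,1]}
    - {"slide": [0,0,0],"twist": [0,0,1]}
    - {"slide": [0,0,0],"twist": [0,0,1]}
    - {"slide": [0,0,0],"twist": [0,0,1]}
    - {"slide": [0,0,0],"twist": [0,0,1]}

```text
clock: 2.6
position: [0.4206, 0.2471, 0.2561]
eef_rot: [-180.0, 0.0, 114.0]
wrist_force: [-0.7, -0.8, -0.5]
width: 0.0855
gripper_force: 0.0
```

>>> drive_tool:
  motion:
    - {"slide": [-0.93,-0.13,0],"twist": [0,0,0]}
    - {"slide": [-0.93,-0.13,0],"twist": [0,0,0]}
    - {"slide": [-0.93,-0.13,0],"twist": [0,0,0]}
    - {"slide": [-0.93,-0.13,0],"twist": [0,0,0]}
    - {"slide": [-0.93,-0.13,0],"twist": [0,0,0]}
  claw: 0.5

```text
clock: 3.1
position: [0.4536, 0.1335, 0.2562]
eef_rot: [-180.0, 0.0, 114.2]
wrist_force: [0.1, -0.3, 0.7]
width: 0.0426
gripper_force: 0.0
```

>>> drive_tool:
  motion:
    - {"slide": [-0.93,-0.13,0],"twist": [0,0,0]}
    - {"slide": [-0.93,-0.13,0],"twist": [0,0,0]}
    - {"slide": [-0.93,-0.13,0],"twist": [0,0,0]}
    - {"slide": [-0.93,-0.13,0],"twist": [0,0,0]}
    - {"slide": [-0.93,-0.13,0],"twist": [0,0,0]}

```text
clock: 3.6
position: [0.4864, 0.0209, 0.2562]
eef_rot: [-180.0, -0.0, 114.2]
wrist_force: [0.3, -0.0, 0.9]
width: 0.0426
gripper_force: 0.0
```

>>> drive_tool:
  motion:
    - {"slide": [-0.93,-0.13,0],"twist": [0,0,0]}
    - {"slide": [-0.93,-0.13,0],"twist": [0,0,0]}
    - {"slide": [-0.93,-0.13,0],"twist": [0,0,0]}
    - {"slide": [-0.93,-0.13,0],"twist": [0,0,0]}
    - {"slide": [-0.93,-0.13,0],"twist": [0,0,0]}

```text
clock: 4.1
position: [0.5192, -0.0918, 0.2562]
eef_rot: [-180.0, -0.0, 114.2]
wrist_force: [0.5, 0.2, 0.7]
width: 0.0425
gripper_force: 0.0
```

>>> drive_tool:
  motion:
    - {"slide": [0,0,0.9],"twist": [0,0,0]}
    - {"slide": [0,0,0.9],"twist": [0,0,0]}
    - {"slide": [0,0,0.9],"twist": [0,0,0]}
    - {"slide": [0,0,0.9],"twist": [0,0,0]}
    - {"slide": [0,0,0],"twist": [0,0,0]}

```text
clock: 4.6
position: [0.5176, -0.0907, 0.164]
eef_rot: [-179.8, -0.1, 114.2]
wrist_force: [0.0, -0.4, 0.1]
width: 0.0428
gripper_force: 0.0
```

```bash
python3 - <<'E'
from h import *;import cv2
from cell import telemetry, imaging
s=telemetry.sense();print(s['position'],s['eef_rot'],s['width'],s['q'])
o=[]
for n,(x,y,w,h) in {"top":(340,190,100,100),"scene":(275,210,140,140)}.items():
    d=imaging.get_image(n);o.append(cv2.resize(d['frame'][y:y+h,x:x+w,::-1],(400,400),interpolation=cv2.INTER_CUBIC))
cv2.imwrite('pics/d.png',np.hstack(o))
E
```

```text
[ 0.51758084 -0.09071533  0.16399888] [-1.79752935e+02 -7.57192814e-02  1.14191617e+02] 0.04281895978384361 [-25.80657193  19.46247643  34.80736504 117.57063338 -14.86512703
  47.47656775  41.84841573]
```

View pics/d.png

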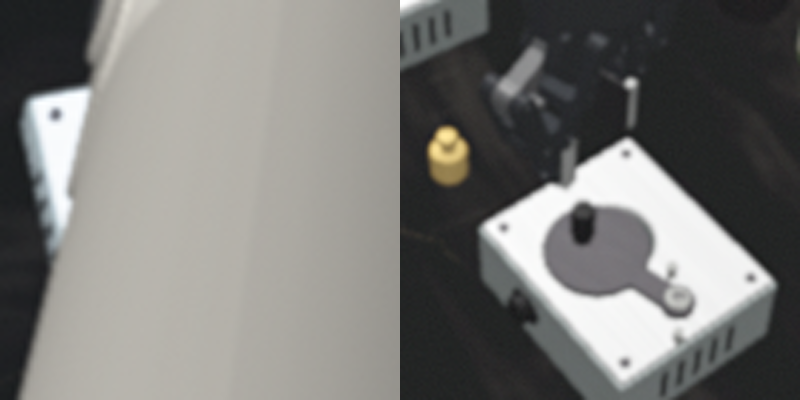

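The scene crop shows the two fingertips at (568,165) and (632,95). They straddle the knob at (583,215), one on each side along its path. I'll descend and close gently.

>>> drive_tool:
  motion:
    - {"slide": [0,0,0.7],"twist": [0,0,0]}
    - {"slide": [0,0,0.7],"twist": [0,0,0]}
    - {"slide": [0,0,0.6],"twist": [0,0,0]}
    - {"slide": [0,0,0.5],"twist": [0,0,0]}
    - {"slide": [0,0,0],"twist": [0,0,0]}

```text
clock: 5.2
position: [0.5187, -0.0908, 0.1029]
eef_rot: [-179.9, -0.0, 114.2]
wrist_force: [0.7, -1.1, 0.1]
width: 0.043
gripper_force: 0.0
```

>>> drive_tool:
  motion:
    - {"slide": [0,0,0],"twist": [0,0,0]}
    - {"slide": [0,0,0],"twist": [0,0,0]}
    - {"slide": [0,0,0],"twist": [0,0,0]}
    - {"slide": [0,0,0],"twist": [0,0,0]}
    - {"slide": [0,0,0],"twist": [0,0,0]}
  claw: 0.1
  grip_force: 20

```text
clock: 5.7
position: [0.5196, -0.0909, 0.1044]
eef_rot: [179.9, 0.0, 114.2]
wrist_force: [-0.5, -0.6, 7.3]
width: 0.0131
gripper_force: 20.5
```

Gripped: width 13 mm, 20 N. TCP to pin is 65.6 mm, so I'll follow the circle with 5° rows.

>>> drive_tool:
  motion:
    - {"slide": [0,-0.23,0],"twist": [0,0,-1]}
    - {"slide": [0,-0.23,0],"twist": [0,0,-1]}
    - {"slide": [0,-0.23,0],"twist": [0,0,-1]}
    - {"slide": [0,-0.23,0],"twist": [0,0,-1]}
    - {"slide": [0,-0.23,0],"twist": [0,0,-1]}

```text
clock: 6.2
position: [0.4959, -0.107, 0.1044]
eef_rot: [180.0, 0.0, 139.4]
wrist_force: [0.0, -0.7, 7.1]
width: 0.0131
gripper_force: 20.5
```

>>> drive_tool:
  motion:
    - {"slide": [0,-0.23,0],"twist": [0,0,-1]}
    - {"slide": [0,-0.23,0],"twist": [0,0,-1]}
    - {"slide": [0,-0.23,0],"twist": [0,0,-1]}
    - {"slide": [0,-0.23,0],"twist": [0,0,-1]}
    - {"slide": [0,-0.23,0],"twist": [0,0,-1]}

```text
clock: 6.7
position: [0.4809, -0.1316, 0.1044]
eef_rot: [180.0, 0.0, 164.4]
wrist_force: [-3.3, 1.0, 8.9]
width: 0.0128
gripper_force: 20.7
```

>>> drive_tool:
  motion:
    - {"slide": [0,-0.23,0],"twist": [0,0,-1]}
    - {"slide": [0,-0.23,0],"twist": [0,0,-1]}
    - {"slide": [0,-0.23,0],"twist": [0,0,-1]}
    - {"slide": [0,-0.23,0],"twist": [0,0,-1]}
    - {"slide": [0,0,0],"twist": [0,0,0]}

```text
clock: 7.2
position: [0.4773, -0.1552, 0.1043]
eef_rot: [-180.0, 0.0, -175.7]
wrist_force: [-4.2, -1.5, 9.1]
width: 0.0129
gripper_force: 20.7
```

>>> drive_tool:
  motion:
    - {"slide": [0,0,0],"twist": [0,0,0]}
    - {"slide": [0,0,0],"twist": [0,0,0]}
    - {"slide": [0,0,0],"twist": [0,0,0]}
    - {"slide": [0,0,0],"twist": [0,0,0]}
    - {"slide": [0,0,0],"twist": [0,0,0]}
  claw: 0.5

```text
clock: 7.7
position: [0.4777, -0.1539, 0.1038]
eef_rot: [-180.0, -0.0, -175.8]
wrist_force: [-0.2, -0.7, 0.8]
width: 0.0428
gripper_force: 0.0
```

>>> drive_tool:
  motion:
    - {"slide": [0,0,-0.5],"twist": [0,0,0]}
    - {"slide": [0,0,-0.8],"twist": [0,0,0]}
    - {"slide": [0,0,-0.9],"twist": [0,0,0]}
    - {"slide": [0,0,-0.9],"twist": [0,0,0]}
    - {"slide": [0,0,-0.9],"twist": [0,0,0]}

```text
clock: 8.2
position: [0.4776, -0.1542, 0.2057]
eef_rot: [-180.0, 0.0, -175.8]
wrist_force: [0.7, 1.0, -0.1]
width: 0.0425
gripper_force: 0.0
```

>>> drive_tool:
  motion:
    - {"slide": [0,-0.5,-0.8],"twist": [0,0,0]}
    - {"slide": [0,-0.8,-0.8],"twist": [0,0,0]}
    - {"slide": [0,-0.8,0],"twist": [0,0,0]}
    - {"slide": [0,-0.8,0],"twist": [0,0,0]}
    - {"slide": [0,0,0],"twist": [0,0,0]}

```text
clock: 8.7
position: [0.4827, -0.2288, 0.245]
eef_rot: [-179.9, 0.0, -176.0]
wrist_force: [0.3, -0.4, -0.2]
width: 0.0428
gripper_force: 0.0
```

```bash
python3 - <<'E'
from h import *;import cv2
from cell import telemetry, imaging
o=[]
for n,(x,y,w,h) in {"top":(160,190,300,225),"scene":(210,150,220,220)}.items():
    d=imaging.get_image(n);o.append(cv2.resize(d['frame'][y:y+h,x:x+w,::-1],(400,400*h//w),interpolation=cv2.INTER_CUBIC))
o[0]=cv2.copyMakeBorder(o[0],0,100,0,0,0)
cv2.imwrite('pics/e.png',np.hstack(o))
E
```

```text
(no output)
```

View pics/e.png

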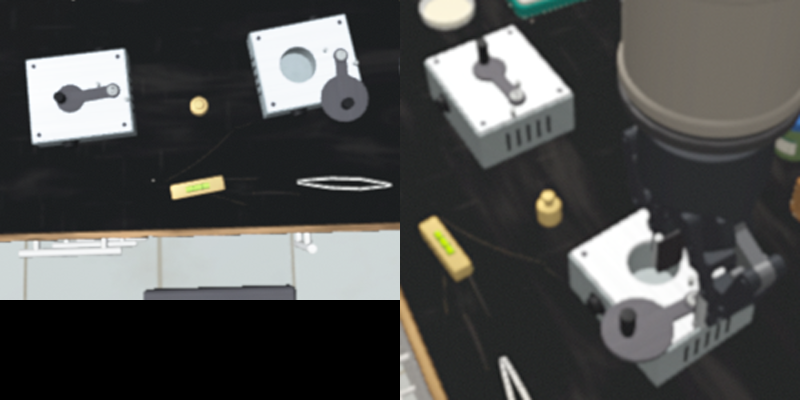

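The top view shows the wide well at (297,65) fully clear. The cover has swung to (345,98), and the narrow cover at (70,98) is still shut. The arm touches nothing.

```bash
python3 -c "
from cell import job
print(job.sign_off())"
```

```text
the job is handed in; nothing more can be done
None
```

The wide cover is swung aside about 1.2 rad from where it started, leaving its well completely clear; the narrow cover is still shut, and the job was handed in at about 9 s.

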